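# Slide the sharpening stone home in its bench holder

## Robot

A 6-joint arm with a two-finger parallel gripper is mounted at the origin on the work surface. World frame = base frame: x ahead of the robot, y to its left, z up, the work surface at z = 0. Lengths are in m, angles in rad, forces in N, time in s.
With the tool pointing down it reaches from about 0.4 to 0.825 m from the base axis. Payload 7 kg.
Tool frame: the origin (TCP) lies midway between the tips of the shut fingers; the grasp point (between the pads) lies 19 mm behind it; z points along the fingers, y is the line along which they close (so a half turn about z gives the same grasp; the last joint's range is limited). The gripper opens to 88 mm and grips with 3 to 60 N. Pads are 19 mm wide; open, the fingers measure 130 mm over their backs; the gripper's body (78 mm by 193 mm) begins 47 mm behind the grasp point.
Start: joints at [0.288, 0.359, 0.012, 0, -1.224, -0.288], TCP at [0.675, -0, 0.227] pointing down, gripper open.
Joint ranges: [-3.07, 3.07], [-1.43, 2.12], [-1.02, 1.25], [-3.03, 1.67], [-3.05, -0], [-3.03, 3.03]. Speed limits (rad/s): [2.39, 2.39, 3.01, 3.14, 3.14, 3.14].

## Interface

Orientations are given as a 3x3 rotation matrix whose columns are the frame's x, y, z axes.
In Python, from bench import monitor, cams, order gives the robot as it stands. The module is installed in compiled form; this text tells all that it offers.
- The arm moves only by the tool drive_tool, never from a script. Its argument "deltas" is one flat list of numbers, 5 for each row, row after row: the shift along the world's x, y, z in mm, then the turn about the world's z in degrees, then the finger opening in mm, from 0 to 87.6. In form: [x, y, z, twist, grip, x, y, z, twist, grip, ...]. A call has 1 to 12 rows; each row is the pose to reach, as a shift and turn from the pose commanded when the call began; what a row does not reach only later rows make up. A row lasts 1/12 s, in which the tool goes at most 41.7 mm and 7.16 degrees, less where a joint would pass 70% of its speed; a pose out of reach is approached as far as the arm can. A call with a gripper value outside its range is refused whole. The fingers move at their own pace and stop on an object; "newtons" is the grip in N (left out, the last holds). Time passes only in rows, so rows that repeat a pose let the fingers close. It gives the time, the measured TCP pose, the force, the opening and the grip force at its end, in the units of the state.
- monitor.read_state(): the state, without advancing time (a new reading comes with each control period).
- cams.camera(name): name is "scene" or "side" or "wrist"; returns a dict with "image" (480x640x3 uint8, blue, green, red), "intrinsics" (3x3 intrinsics, pixels), "extrinsics" (4x4, takes a point from camera to world coordinates). Camera axes: x right, y down, z forward; pixel columns grow to the right and rows downward; lengths in m; the calibration is good to about 2 mm. A picture is of the moment at which its call begins. There is no depth.
- order.sign_off(): hands the job in; it is judged then, once.
The state is a dict: "clock": time; "joint_pos": joint angles; "joint_velocities": joint speeds; "joint_torque": joint torques, N m; "ee_pos": TCP position; "eef_rot": TCP orientation; "force": force on the tool from outside, world axes, zero at the start; "moment": the same for the moment, N m; "gripper_width": finger opening in m; "grip_force": force on a finger pad.
Only numpy, scipy, OpenCV 4.12 (cv2) and the standard library are available. Lean on these libraries where they do the work, as an engineer would, in place of code of your own. Each camera call takes 0.05 s, during which the arm holds its last target. There are 200 camera calls.

## Task

Push the long grey sharpening stone along the mat, without lifting or tipping it, until its long side is flush against the holder's fence and its end is up against the fixed end stop, and push the sliding jaw up snug against its other end. Do it all by pushing with the fingers, leave the other things on the bench where they are, and finish clear of everything.

Things in the scene. Friction and masses are not known exactly. Their poses are not given: they have to be found in the camera images.
- stone: The sharpening stone: a plain grey slab 50 x 120 x 25 mm (its own x, y, z), 0.25 to 0.5 kg, loose and flat on the blue mat (mat top at z = 0.002 m). Origin: centre of its underside; y runs along its length, z up. It starts askew on the robot's side of the fence, its origin 75 to 110 mm in front of it, and its -y end may be in front of the jaw, which would then block it.
- holder: The stone holder, aluminium, fixed: a straight fence and an end stop in an L. Origin: on the mat at the foot of the fence's front face (towards the robot). y along the fence, +x through the fence away from the robot. Fence 18 mm high, x 0 to 20 mm, y -146 to 126 mm. With the stone home (its length along the fence) its origin is at x = -25, y = 50 mm in this frame.
- end_stop (a point): Point on the stopping face of the end stop, 25 mm in front of the fence, 11 mm above the mat. The face looks along the holder's -y and lies at y = 110 mm in its frame. The stop is a block 16 mm thick (y), 22 mm high, sticking out 45 mm in front of the fence.
- jaw (a joint): The holder's sliding steel jaw: 0 (open) to 0.125 m, growing as it slides along the holder's +y towards the end stop. About 2.5 N of friction, no spring: it stays where left and can be pushed either way. It starts at 0 to 0.035; its face is at y = -115 mm + this value in the holder's frame, so it meets the stone, when home, at about 0.105.
- jaw_face (a point): Point on the jaw's face that meets the stone, 23 mm in front of the fence, 12.5 mm above the mat. The jaw is 16 mm thick; its outer face, 16 mm to the holder's -y side, spans 4 to 42 mm in front of the fence and 3 to 30 mm above the mat. On top a thumb block, 30 x 12 mm, rises to 46 mm above the mat. A bridge 30 mm high straddles the fence.
- burs_a: Bystander: wooden pot of burs, 44 mm across, 75 mm high with the burs, behind the fence. Origin: centre of its underside.
- burs_b: Bystander: wooden pot of burs, 44 mm across, 72 mm high with the burs, on the end-stop side, nearer the robot. Origin: centre of its underside.
- orange_cup: Bystander: orange plastic cup, 60 mm across the mouth, 65 mm high. Origin: centre of its underside.
- wax_pot: Bystander: round dark pot with a dome of red wax set with small white stones, 72 mm across, 50 mm high, behind the fence. Origin: centre of its underside.
- bench_block: Bystander: square bright steel bench block 60 x 60 x 20 mm, beyond the end stop. Origin: centre of its underside.
- tin: Bystander: flat round aluminium tin, 48 mm across, 24 mm high, beyond the open end of the fence. Origin: centre of its underside.
- graver: Bystander: hand graver (wooden handle, like a screwdriver) 140 mm long lying on the mat, beyond the open end of the fence. Origin on its axis, lying as it does on the mat.
There are look-alikes about, which are no part of the job. There is more than one size of the stone; the job needs the smallest.

How it is judged:
By the outcome, as a careful person would: the job done as asked, in the order asked, and still so for the second after the job is handed in, with the robot touching nothing.
It also fails if it takes over 58 s, if anything falls off the work surface, if the arm or the gripper's body presses on something with over 40 N, if the wrist force passes 120 N, or if a joint passes its speed limit or range.

## Working session

There is one attempt and no reset: what is moved stays moved. The work goes in short steps, Python scripts to look and compute and a tool call to move; the robot and the scene stay as the last step left them, time stands still between calls to the robot, and variables do not carry over. Pictures are saved under pics/ and viewed, at most 10 in all, crops included, and the job is handed in when it is done.

Besides the shell and the picture viewer there is one more tool, called after "Call:" by a JSON object that holds its "api" and its "payload", one argument or row to a line. drive_tool: Moves the arm, as the interface text tells. Its arguments: {"type":"object","properties":{"deltas":{"type":"array","items":{"type":"number"}},"newtons":{"type":"number"}},"required":["deltas"]}

```bash
mkdir -p pics; cat > h.py <<'E'
import numpy as np, cv2
from bench import monitor, cams, order
def snap(n,f=None):
    c=cams.camera(n)
    if f: cv2.imwrite('pics/'+f,c['image'])
    np.savez('last_'+n,**c); return c
def ray(c,px,z):
    K,T=c['intrinsics'],c['extrinsics']
    p=np.atleast_2d(np.array(px,float)); d=np.c_[p,np.ones(len(p))]@np.linalg.inv(K).T@T[:3,:3].T
    o=T[:3,3]; return o+d*((z-o[2])/d[:,2])[:,None]
def proj(c,P):
    T=np.linalg.inv(c['extrinsics']); q=np.atleast_2d(P)@T[:3,:3].T+T[:3,3]; q=q@c['intrinsics'].T
    return q[:,:2]/q[:,2:]
E
python3 - <<'E'
from h import *
for n in ['scene','side','wrist']:
    c=snap(n,n+'0.png'); print(n,c['extrinsics'].round(3).tolist())
s=monitor.read_state(); print(s['clock'],s['ee_pos'],s['eef_rot'])
E
```

```text
scene [[-0.589, 0.458, -0.666, 1.178], [0.808, 0.32, -0.495, 0.533], [-0.013, -0.829, -0.558, 0.648], [0.0, 0.0, 0.0, 1.0]]
side [[0.983, -0.111, 0.145, 0.303], [-0.183, -0.607, 0.773, -0.93], [0.002, -0.787, -0.617, 0.793], [0.0, 0.0, 0.0, 1.0]]
wrist [[-1.0, 0.0, -0.001, 0.675], [0.0, 0.968, 0.251, -0.066], [0.001, 0.251, -0.968, 0.384], [0.0, 0.0, 0.0, 1.0]]
0.15 [ 6.74623224e-01 -3.31509090e-05  2.25823592e-01] [[-1.10621963e-04 -9.99999174e-01 -1.28029604e-03]
 [-9.99999985e-01  1.10787852e-04 -1.29500782e-04]
 [ 1.29642516e-04  1.28028170e-03 -9.99999172e-01]]
```

View pics/scene0.png

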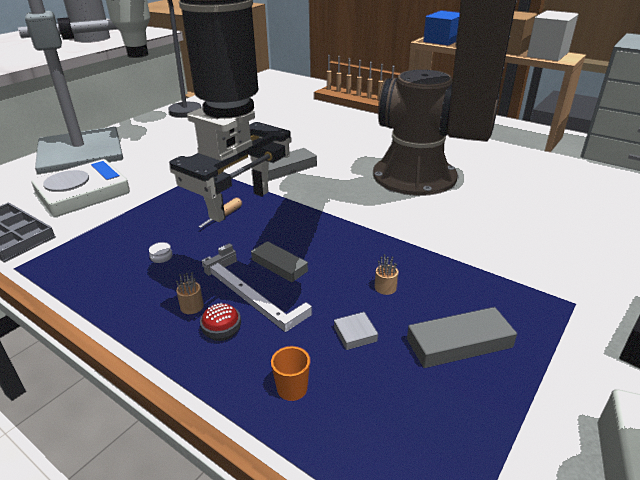

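View pics/wrist0.png

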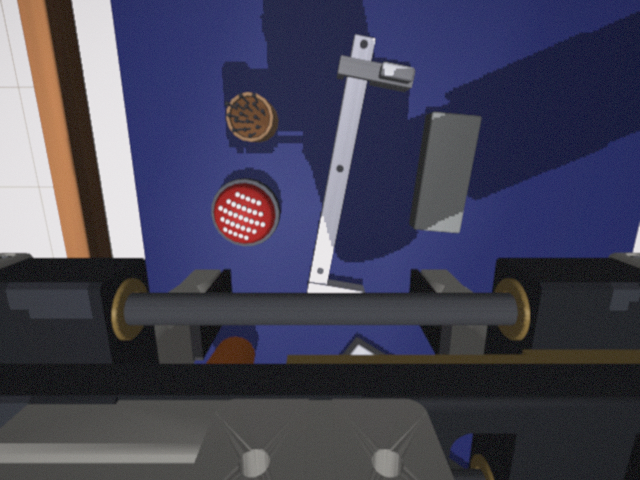

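The wrist view shows the fence from (363,36) down to the stop at about (335,288). The jaw is at about (375,72) and the stone's top face at roughly (432,112), (481,116), (461,232), (414,228). Bystanders are left of the fence. The scene view shows a larger grey slab at (460,335), a look-alike.

```bash
python3 - <<'E'
from h import *
w=dict(np.load('last_wrist.npz')); s=dict(np.load('last_side.npz'));sc=dict(np.load('last_scene.npz'))
g=w['image'][20:300,290:500]; cv2.imwrite('pics/wcrop.png',cv2.resize(g,None,fx=2.1,fy=2.1,interpolation=cv2.INTER_CUBIC))
E
```

```text
(no output)
```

View pics/wcrop.png

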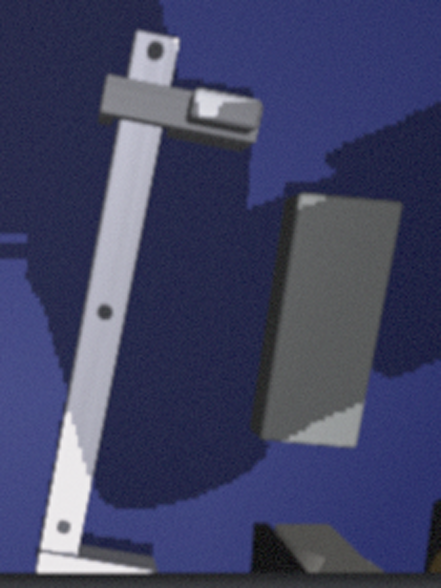

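View pics/side0.png

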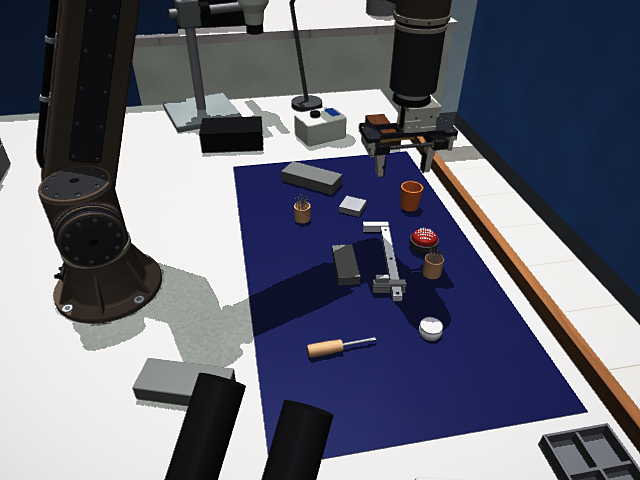

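```bash
python3 - <<'E'
from h import *
w=dict(np.load('last_wrist.npz'))
f=lambda p:np.array(p)/2.1+[290,20]
st=ray(w,f([(297,193),(402,203),(357,446),(263,438)]),.027); print(st[:,:2].round(4).tolist())
for i in range(4): print(np.linalg.norm(st[i]-st[i-1]).round(4))
fe=ray(w,f([(178,38),(79,553)]),.020); d=(fe[1]-fe[0]); L=np.linalg.norm(d); d/=L
n=np.array([d[1],-d[0],0]); n*=np.sign(n[0])
# far end y=-146
O=fe[0]+.146*d
print('L',L,'O',O,'d',d,'n',n,'yaw',np.degrees(np.arctan2(-d[0],d[1])))
H=lambda P:np.c_[(P-O)@n,(P-O)@d].round(4).tolist()
print('stone corners H',H(st),'ctr',H(st.mean(0)[None]))
sd=(st[2]+st[3]-st[0]-st[1]);print('stone yaw',np.degrees(np.arctan2(-sd[0],sd[1])))
print('jaw body bottom-of-top edge',H(ray(w,f([(120,120),(250,140)]),.032)),'stop top',H(ray(w,f([(79,553),(155,571),(40,572)]),.024)))
for z in(.032,.048): print('thumb',z,H(ray(w,f([(192,90),(262,100),(258,130),(190,116)]),z)))
E
```

```text
[[0.5648, -0.0999], [0.5151, -0.0954], [0.5242, 0.0223], [0.5726, 0.018]]
0.1181
0.0499
0.118
0.0485
L 0.2544386604525025 O [ 0.64722932 -0.02318484  0.02      ] d [0.1715322  0.98517851 0.        ] n [ 0.98517851 -0.1715322   0.        ] yaw -9.876916558971907
stone corners H [[-0.068, -0.0897], [-0.1178, -0.0938], [-0.129, 0.0237], [-0.0806, 0.0278]] ctr [[-0.0988, -0.033]]
stone yaw -4.098254394697291
jaw body bottom-of-top edge [[0.0199, -0.1054], [-0.0398, -0.1073]] stop top [[0.0004, 0.1068], [-0.0418, 0.1101], [0.0192, 0.1212]]
thumb 0.032 [[-0.0094, -0.1231], [-0.0412, -0.1245], [-0.0424, -0.1121], [-0.0108, -0.1125]]
thumb 0.048 [[-0.0074, -0.1192], [-0.0378, -0.1205], [-0.0389, -0.1087], [-0.0088, -0.1091]]
```

```bash
cat >> h.py <<'E'
O=np.array([.6472,-.0232,0]); d=np.array([.1715,.9852,0]); n=np.array([.9852,-.1715,0])
H=lambda P:np.c_[(P-O)@n,(P-O)@d].round(4)
W=lambda x,y:(O+x*n+y*d)[:2].round(4)
E
python3 - <<'E'
from h import *
sc=dict(np.load('last_scene.npz'));w=dict(np.load('last_wrist.npz'))
for k,p,z in [('bursb',(386,288),.006),('gr tip',(199,228),.01),('gr end',(240,203),.01),('bursa',(189,306),.006),('tin',(160,258),.01)]: print(k,H(ray(sc,[p],z)))
print('bursa w',H(ray(w,[(248,117)],.05)))
for P in [(-.099,-.135),(-.025,-.05),(-.099,-.03)]: print(P,W(*P), ((W(*P)-[.6746,0])*1000).round(1))
E
```

```text
bursb [[-0.195   0.1782]]
gr tip [[-0.0499 -0.2676]]
gr end [[-0.1881 -0.2932]]
bursa [[ 0.112  -0.0526]]
tin [[ 0.0754 -0.2258]]
bursa w [[ 0.1043 -0.0529]]
(-0.099, -0.135) [ 0.5265 -0.1392] [-148.1 -139.2]
(-0.025, -0.05) [ 0.614  -0.0682] [-60.6 -68.2]
(-0.099, -0.03) [ 0.5445 -0.0358] [-130.1  -35.8]
```

Call:
{"api": "drive_tool", "payload": {
  "deltas": [-30,-30,0,7,0,-60,-60,0,14,0,-90,-90,-20,21,0,-120,-120,-40,28,0,-148,-139,-60,35,0,-148,-139,-80,42,0,-148,-139,-100,49,0,-148,-139,-120,56,0,-148,-139,-120,63,0,-148,-139,-120,70,0,-148,-139,-120,77,0,-148,-139,-120,80,0],
  "newtons": 20
}}

```text
clock: 1.15
ee_pos: [0.5267, -0.1391, 0.1062]
eef_rot: [[0.986, -0.167, -0.001], [-0.167, -0.986, -0.0], [-0.001, 0.0, -1.0]]
force: [-0.0, -1.3, 0.0]
gripper_width: 0.013
grip_force: 0.0
```

```bash
python3 - <<'E'
from h import *
w=snap('wrist','w1.png');snap('scene')
s=monitor.read_state();print(s['clock'],s['ee_pos'],H(s['ee_pos'][None]),s['eef_rot'].round(3).tolist(),s['joint_pos'])
E
```

```text
1.25 [ 0.5267997  -0.13902095  0.10632912] [[-0.0988 -0.1348]] [[0.985, -0.173, -0.001], [-0.173, -0.985, 0.0], [-0.0, 0.0, -1.0]] [ 1.01685815e-01  2.57933541e-01 -4.34919822e-01 -7.34832761e-05
 -8.78442188e-01  1.29523495e+00]
```

View pics/w1.png

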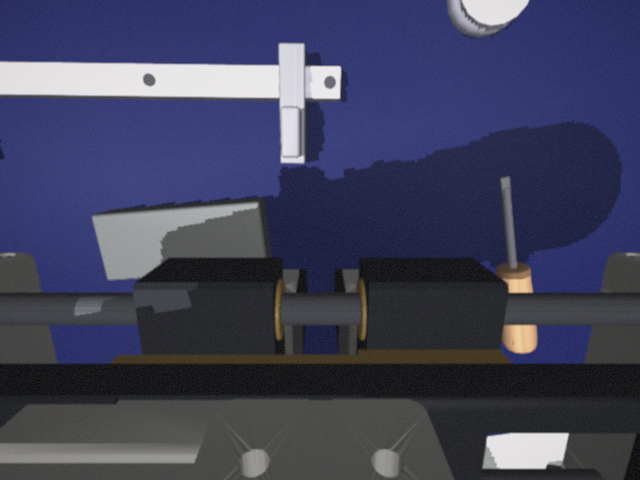

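The fence is horizontal in this view, with its front edge at v≈96 and its open end at u≈341. The jaw face is at u≈279. The stone's top corners are (93,216), (107,280) and (260,198), and the graver is at (510,260), well away.

```bash
python3 - <<'E'
from h import *
w=dict(np.load('last_wrist.npz'))
print('fence',H(ray(w,[(341,99),(10,94)],.02)),'stone',H(ray(w,[(93,216),(107,280),(260,198)],.027)),'jaw',H(ray(w,[(279,60),(280,160)],.032)))
E
```

```text
fence [[-0.0008 -0.1472]
 [ 0.0012  0.073 ]] stone [[-0.0797  0.0264]
 [-0.1279  0.0238]
 [-0.0664 -0.0918]] jaw [[ 0.02   -0.1078]
 [-0.0404 -0.1069]]
```

Call:
{"api": "drive_tool", "payload": {
  "deltas": [0,0,-35,0,0,0,0,-65,0,0,0,0,-85,0,0,0,0,-96,0,0,0,0,-96,0,0,1,5,-96,0,0,2,10,-96,0,0,2.5,15,-96,0,0,3.4,19.7,-96,0,0,4.3,24.6,-96,0,0,5.1,29.5,-96,0,0,6,34.5,-96,0,0]
}}

```text
clock: 2.25
ee_pos: [0.533, -0.1043, 0.0111]
eef_rot: [[0.985, -0.173, 0.0], [-0.173, -0.985, -0.0], [0.0, 0.0, -1.0]]
force: [-1.8, -4.2, 3.5]
gripper_width: 0.0009
grip_force: 2.1
```

Call:
{"api": "drive_tool", "payload": {
  "deltas": [0.9,4.9,0,0,0,1.7,9.9,0,0,0,2.6,14.8,0,0,0,3.4,19.7,0,0,0,4.3,24.6,0,0,0,5.1,29.5,0,0,0,6,34.5,0,0,0,6.9,39.4,0,0,0,7.7,44.3,0,0,0,8.6,49.3,0,0,0,8.9,51.5,0,0,0,8.9,51.5,0,0,0]
}}

```text
clock: 3.25
ee_pos: [0.5422, -0.0522, 0.0105]
eef_rot: [[0.985, -0.173, 0.0], [-0.173, -0.985, 0.0], [0.0, -0.001, -1.0]]
force: [-0.7, -0.1, 0.9]
gripper_width: 0.0005
grip_force: 0.0
```

```bash
python3 - <<'E'
from h import *
w=snap('wrist','w2.png');snap('scene')
s=monitor.read_state();print(s['clock'],s['ee_pos'],H(s['ee_pos'][None]),s['force'])
E
```

```text
3.35 [ 0.54202839 -0.0525168   0.01041059] [[-0.0986 -0.0469]] [ 0.03285421 -1.06554539 -0.06529826]
```

View pics/w2.png

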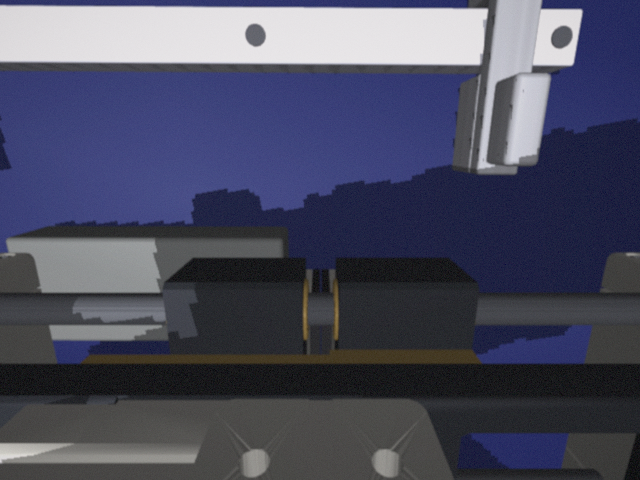

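The stone is now square to the fence. Its fence-side top edge runs from (8,238) to (287,237).

```bash
python3 - <<'E'
from h import *
w=dict(np.load('last_wrist.npz'))
print('stone',H(ray(w,[(8,238),(287,238)],.027)),'fence',H(ray(w,[(575,67),(10,62)],.02)))
E
```

```text
stone [[-0.0692  0.0878]
 [-0.0693 -0.0316]] fence [[-0.0011 -0.147 ]
 [ 0.0011  0.0771]]
```

Call:
{"api": "drive_tool", "payload": {
  "deltas": [0.8,4.5,0,0,0,1.6,9,0,0,0,2.2,12.8,0,0,0,2.2,12.8,0,0,0,-1.2,-6.9,0,0,0,-1.2,-6.9,35,0,0,-1.2,-6.9,60,0,20,-12,24,60,-0.4,60,-24,60,60,-0.4,60,-33,95,60,-0.4,60,-33,95,60,-0.4,60,-33,95,40,-0.4,60]
}}

```text
clock: 4.35
ee_pos: [0.5115, 0.0454, 0.0539]
eef_rot: [[0.984, -0.176, 0.007], [-0.176, -0.984, 0.003], [0.007, -0.004, -1.0]]
force: [0.4, -0.2, -0.3]
gripper_width: 0.035
grip_force: 0.0
```

Call:
{"api": "drive_tool", "payload": {
  "deltas": [0,0,-20,0,60,0,0,-39,0,60,0,0,-40,0,60,5,-0.9,-40,0,60,10,-1.8,-40,0,60,15,-2.7,-40,0,60,20,-3.6,-40,0,60,25,-4.5,-40,0,60,30,-5.4,-40,0,60,35,-6.3,-40,0,60,40,-7.2,-40,0,60,45,-8.1,-40,0,60]
}}

```text
clock: 5.35
ee_pos: [0.5542, 0.0337, 0.0106]
eef_rot: [[0.984, -0.181, -0.0], [-0.181, -0.984, -0.0], [-0.0, 0.0, -1.0]]
force: [-4.4, 1.0, 2.6]
gripper_width: 0.0597
grip_force: 2.2
```

Call:
{"api": "drive_tool", "payload": {
  "deltas": [5,-0.9,0,0,60,10,-1.8,0,0,60,15,-2.7,0,0,60,20,-3.6,0,0,60,25,-4.5,0,0,60,30,-5.4,0,0,60,33,-6,0,0,60,35,-6.3,0,0,60,37,-6.7,0,0,60,37,-6.7,0,0,60]
}}

```text
clock: 6.18
ee_pos: [0.5914, 0.0271, 0.0105]
eef_rot: [[0.984, -0.181, 0.001], [-0.181, -0.984, 0.0], [0.001, -0.0, -1.0]]
force: [-1.4, 0.4, 0.3]
gripper_width: 0.06
grip_force: 0.5
```

```bash
python3 - <<'E'
from h import *
w=snap('wrist','w3.png');snap('scene')
s=monitor.read_state();print(s['clock'],s['ee_pos'],H(s['ee_pos'][None]),s['force'])
E
```

```text
6.2833 [0.59143357 0.02724424 0.01055668] [[-0.0636  0.0401]] [0.49400285 0.34460725 0.17197315]
```

View pics/w3.png

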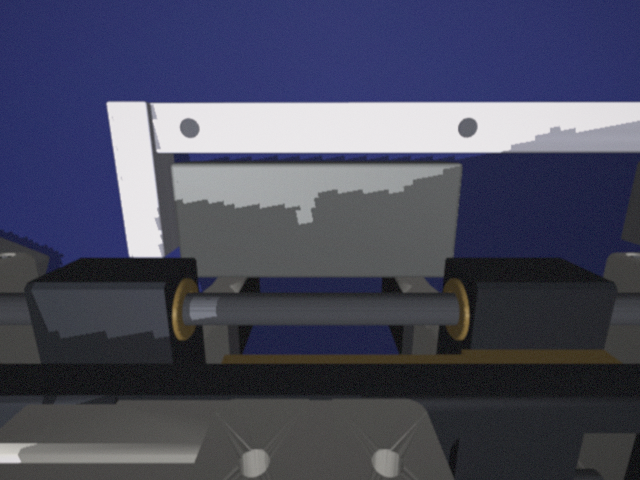

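The stone's top edge at v≈164 is close to the fence edge at v≈152. Its end at u≈172 is a few mm short of the stop at u≈157. I'll press it on to the fence.

Call:
{"api": "drive_tool", "payload": {
  "deltas": [1,-0.2,0,0,60,2,-0.4,0,0,60,3,-0.5,0,0,60,4,-0.7,0,0,60,5,-0.9,0,0,60,5,-0.9,0,0,60]
}}

```text
clock: 6.78
ee_pos: [0.5952, 0.0263, 0.0105]
eef_rot: [[0.984, -0.18, -0.001], [-0.18, -0.984, -0.0], [-0.001, 0.0, -1.0]]
force: [-5.9, 2.6, 4.4]
gripper_width: 0.06
grip_force: 3.0
```

Call:
{"api": "drive_tool", "payload": {
  "deltas": [1,-0.2,0,0,60,2,-0.4,0,0,60,2,-0.4,0,0,60]
}}

```text
clock: 7.03
ee_pos: [0.5953, 0.0262, 0.0104]
eef_rot: [[0.984, -0.18, -0.004], [-0.18, -0.984, -0.0], [-0.004, 0.001, -1.0]]
force: [-12.4, 5.8, 9.9]
gripper_width: 0.0604
grip_force: 7.1
```

Call:
{"api": "drive_tool", "payload": {
  "deltas": [-10,1.8,0,0,60,-22,4,0,0,60,-22,4,25,0,60,-22,4,50,0,40,-10,-25,50,0,0,2,-60,50,0,0,12,-95,50,0,0,12.3,-109,50,0,0,12.3,-109,50,0,0,12.3,-109,25,0,0,12.3,-109,0,0,0,12.3,-109,0,0,0]
}}

```text
clock: 8.03
ee_pos: [0.6073, -0.0831, 0.0065]
eef_rot: [[0.983, -0.182, -0.005], [-0.182, -0.983, -0.0], [-0.005, 0.001, -1.0]]
force: [-1.0, -0.5, -1.6]
gripper_width: 0.0057
grip_force: 0.0
```

Call:
{"api": "drive_tool", "payload": {
  "deltas": [0.9,4.9,0,0,0,1.8,9.8,0,0,0,2.7,14.8,0,0,0,3.6,19.7,0,0,0,4.5,24.6,0,0,0,5.4,29.5,0,0,0,6.1,33.5,0,0,0,6.7,36.4,0,0,0,6.7,36.4,0,0,0]
}}

```text
clock: 8.78
ee_pos: [0.6171, -0.0462, 0.0108]
eef_rot: [[0.984, -0.18, 0.0], [-0.18, -0.984, 0.0], [0.0, -0.0, -1.0]]
force: [-0.4, -0.3, 0.1]
gripper_width: 0.0006
grip_force: 0.0
```

```bash
python3 - <<'E'
from h import *
s=monitor.read_state();print(s['clock'],s['ee_pos'],H(s['ee_pos'][None]),s['force'])
E
```

```text
8.7833 [ 0.61710788 -0.04620421  0.01078403] [[-0.0257 -0.0278]] [-0.41807766 -0.26652525  0.14501827]
```

Call:
{"api": "drive_tool", "payload": {
  "deltas": [0.2,1,0,0,0,0.4,2,0,0,0,0.5,3,0,0,0,0.7,4,0,0,0,0.7,4,0,0,0]
}}

```text
clock: 9.2
ee_pos: [0.6169, -0.0453, 0.0107]
eef_rot: [[0.983, -0.181, -0.002], [-0.181, -0.983, -0.003], [-0.001, 0.003, -1.0]]
force: [0.1, -14.6, 3.8]
gripper_width: 0.0006
grip_force: 7.5
```

Call:
{"api": "drive_tool", "payload": {
  "deltas": [-2,-10,0,0,0,-3.5,-18,0,0,0,-3.5,-18,35,0,0,-3.5,-18,65,0,0,-10,-55,65,0,0,-16,-90,65,0,0,-22,-120,65,0,0,-22.5,-136,65,0,0,-22.5,-136,65,0,0]
}}

```text
clock: 9.95
ee_pos: [0.5942, -0.1816, 0.0753]
eef_rot: [[0.983, -0.184, 0.0], [-0.184, -0.983, 0.0], [-0.0, -0.0, -1.0]]
force: [1.0, -0.0, -0.0]
gripper_width: 0.0002
grip_force: 0.0
```

```bash
python3 - <<'E'
from h import *
w=snap('wrist','w4.png');c=snap('scene')
im=c['image'][180:340,180:340]
a=cv2.resize(im,(560,560),interpolation=cv2.INTER_CUBIC);cv2.imwrite('pics/sc4.png',a)
s=monitor.read_state();print(s['clock'],s['ee_pos'],H(s['ee_pos'][None]),s['force'])
E
```

```text
10.05 [ 0.59479669 -0.17937876  0.07528365] [[-0.0248 -0.1629]] [-0.93360815  0.07086232  0.17706741]
```

View pics/w4.png

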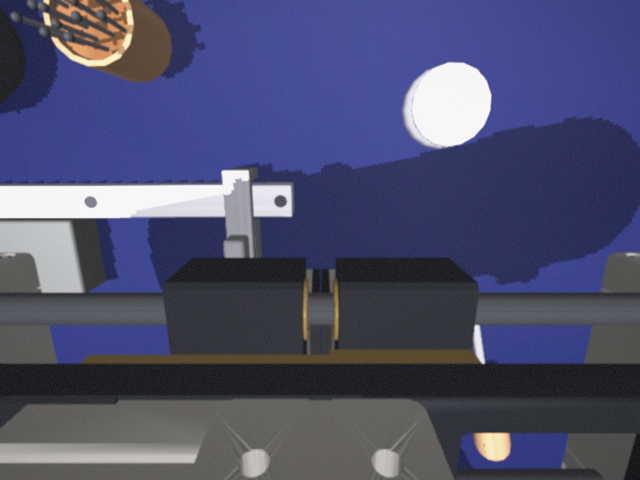

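View pics/sc4.png

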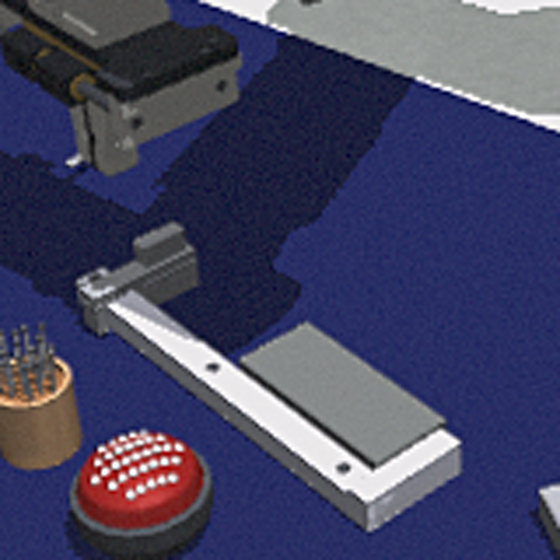

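The stone sits flush with the fence and stop in both views. Next the jaw.

Call:
{"api": "drive_tool", "payload": {
  "deltas": [0,0,-35,0,0,0,0,-60,0,0,0,0,-61,0,0,1.4,7.9,-61,0,0,2.9,15.7,-61,0,0,4.3,23.6,-61,0,0,5.8,31.5,-61,0,0,7.2,39.3,-61,0,0,8.6,47.2,-61,0,0,10.1,55,-61,0,0,11.5,63,-61,0,0,13,71,-61,0,0]
}}

```text
clock: 11.05
ee_pos: [0.6086, -0.1069, 0.015]
eef_rot: [[0.984, -0.18, 0.001], [-0.18, -0.984, -0.0], [0.001, -0.0, -1.0]]
force: [1.2, -2.5, 2.1]
gripper_width: 0.0004
grip_force: 1.6
```

Call:
{"api": "drive_tool", "payload": {
  "deltas": [1.4,7.9,0,0,0,2.9,15.7,0,0,0,4.3,23.6,0,0,0,5.8,31.5,0,0,0,6.5,35.5,0,0,0,7.2,39.3,0,0,0,7.6,41.5,0,0,0,7.6,41.5,0,0,0]
}}

```text
clock: 11.72
ee_pos: [0.6155, -0.0657, 0.0143]
eef_rot: [[0.984, -0.18, -0.0], [-0.18, -0.984, 0.0], [-0.0, -0.0, -1.0]]
force: [0.2, 0.1, -0.8]
gripper_width: 0.0006
grip_force: 0.0
```

```bash
python3 - <<'E'
from h import *
s=monitor.read_state();print(s['clock'],s['ee_pos'],H(s['ee_pos'][None]),s['force'])
E
```

```text
11.7167 [ 0.61554275 -0.06568285  0.01434323] [[-0.0239 -0.0473]] [ 0.21150085  0.13382564 -0.84530853]
```

Expected contact at about y = -0.043, so ~4 mm more; step gently.

Call:
{"api": "drive_tool", "payload": {
  "deltas": [0.2,1,0,0,0,0.4,2,0,0,0,0.5,3,0,0,0,0.7,4,0,0,0,0.9,5,0,0,0,1.1,6,0,0,0,1.1,6,0,0,0]
}}

```text
clock: 12.3
ee_pos: [0.6159, -0.0621, 0.0143]
eef_rot: [[0.983, -0.181, -0.002], [-0.181, -0.983, -0.002], [-0.002, 0.002, -1.0]]
force: [0.3, -12.0, 0.1]
gripper_width: 0.0004
grip_force: 5.8
```

Call:
{"api": "drive_tool", "payload": {
  "deltas": [-1,-6,0,0,0,-3.5,-18,0,0,0,-3.5,-18,35,0,0,-3.5,-18,75,0,0,-20,-18,110,0,0,-50,-18,145,0,0,-80,-10,170,0,0,-100,10,180,0,0,-100,10,180,0,0,-100,10,180,0,0]
}}

```text
clock: 13.13
ee_pos: [0.5165, -0.0497, 0.1963]
eef_rot: [[0.984, -0.179, 0.004], [-0.179, -0.984, 0.002], [0.003, -0.002, -1.0]]
force: [0.7, -0.3, -1.1]
gripper_width: 0.0001
grip_force: 0.0
```

```bash
python3 - <<'E'
from h import *
w=snap('wrist','w5.png');c=snap('scene')
a=cv2.resize(c['image'][200:340,190:320],(520,560),interpolation=cv2.INTER_CUBIC)
wi=w['image'][:260]; cv2.imwrite('pics/f5.png',cv2.resize(np.vstack([cv2.resize(wi,(800,325)),cv2.copyMakeBorder(cv2.resize(a,(255,275)),0,0,0,545,0)]),(800,600)))
s=monitor.read_state();print(s['clock'],s['ee_pos'],s['force'])
E
```

```text
13.2333 [ 0.51688528 -0.05026337  0.19451506] [ 0.56593776 -0.46344375 -0.96231917]
```

View pics/f5.png

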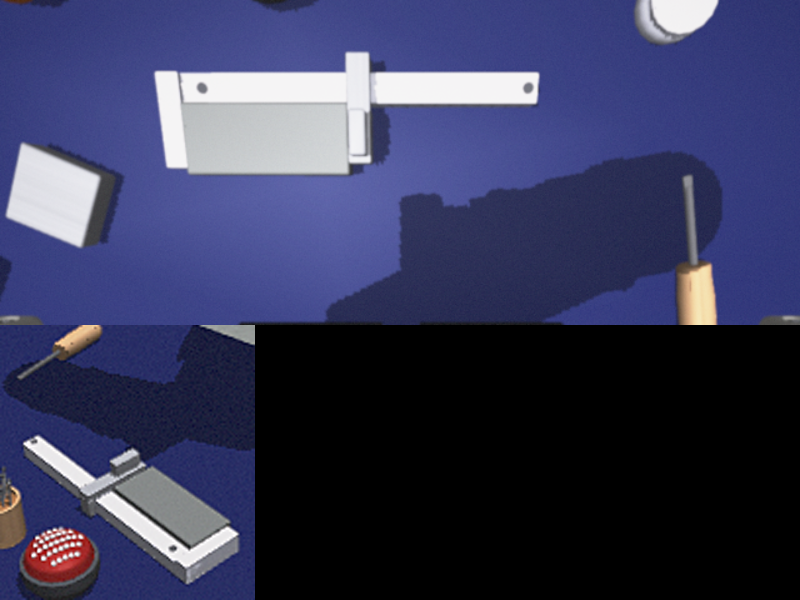

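The stone, at (185–350, 103–173), is flush with the fence and stop. The jaw at (358,110) is snug against its other end, the bystanders are undisturbed and the arm is clear.

```bash
python3 -c "
from bench import order; print(order.sign_off())"
```

```text
the job is handed in; nothing more can be done
None
```

I pushed the stone flush against the fence and the end stop, slid the jaw up snug against its other end, and handed the job in at about 13 s with the arm clear and no bystander touched; the sign-off returned no verdict.

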